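# Pick a split retaining ring out of a bearing housing and lay it on the parts stand

## Robot

A 6-joint arm with a two-finger parallel gripper is mounted at the origin on the work surface; the furniture and walls round the work are solid. World frame = base frame: x ahead of the robot, y to its left, z up, the work surface at z = 0. Lengths are in m, angles in rad, forces in N, time in s.
With the tool pointing down it reaches from about 0.325 to 0.9 m from the base axis. Payload 3.5 kg.
Tool frame: the origin (TCP) lies at the very end of the fingers, on their centre line; the grasp point (between the pads) lies 19 mm behind it; z points along the fingers, y is the direction in which the jaws open and shut (so a half turn about z gives the same grasp; the last joint's range is limited). The gripper opens to 85 mm and grips with 20 to 120 N. Pads are 22 mm wide; open, the fingers measure 114 mm over their backs; the gripper's body (76 mm by 85 mm) begins 54 mm behind the grasp point. The pads swing forward as they close: fully open they stand 13 mm farther back than shut.
Start: joints at [-1.293, 0.276, -0.026, 1.268, 0, 1.467], TCP at [0.232, -0.58, 0.231] pointing down, gripper open.
Joint ranges: [-3.12, 3.12], [-0.85, 1.88], [-1.08, 1.24], [-1.95, 2.15], [-1.57, 1.53], [-3.14, 3.14]. Speed limits (rad/s): [2.57, 2.57, 3.14, 3.14, 3.14, 3.14].

## Interface

Orientations are given as a unit quaternion [x, y, z, w].
In Python, from cell import env, grab_frame, workorder gives the robot as it stands. The module is installed in compiled form; this text tells all that it offers. Calls block until the motion is done:
- env.goto(position, orientation): joint-space move of the TCP to a pose.
- env.movel(position, rot=None, velocity=0.15, guard=None): straight line of the TCP; rot=None keeps the orientation; velocity is the mean speed in m/s. With guard (N) it stops when the force on the tool has changed by that much, and returns True; else False.
- env.set_joints(angles): joint-space move.
- env.command_gripper(opening): finger opening in m; the grip force is fixed at half the most; returns when the fingers have stopped.
- env.wait(seconds).
- env.inverse_kinematics(position, orientation): joint angles nearest the present ones, or None.
- env.get_state(): the state.
- grab_frame(name): name is "side" or "top" or "wrist"; returns a dict with "frame" (384x512x3 uint8, red, green, blue), "camera_matrix" (3x3 intrinsics, pixels), "dist_coeffs" ([k1, k2, p1, p2, k3] as OpenCV has them; the pictures are not rectified), "camera_from_world" (4x4, takes a point from world to camera coordinates). Camera axes: x right, y down, z forward; pixel columns grow to the right and rows downward; lengths in m; the calibration is good to about 2 mm. A picture is of the moment at which its call begins. There is no depth.
A pose or a line that the arm cannot do raises env.MotionError and nothing moves.
- workorder.close_job(): hands the job in, once; it reports no verdict.
The state is a dict: "clock": time; "joint_positions": joint angles; "dq": joint speeds; "effort": joint torques, N m; "ee_pos": TCP position; "tcp_rot": TCP orientation; "contact_force": force on the tool from outside, world axes, zero at the start; "moment": the same for the moment, N m; "width": finger opening in m.
Only numpy, scipy, OpenCV 4.12 (cv2) and the standard library are available. Lean on these libraries where they do the work, as an engineer would, in place of code of your own. Each camera call takes 0.05 s, during which the arm holds its last target. There are 200 camera calls.

## Task

Slide the tip of the orange-handled hook pick through the slot in the side of the grey bearing housing and lift the end of the split retaining ring with it, without the fingers touching the ring, until that end stands clear above the housing. Then put the pick down on the open bench, and lay the ring flat and centred across the two rails of the raised stand. Leave the pipe offcut, the square tube offcut and the bolt where they are.

Things in the scene. Friction and masses are not known exactly. Their poses are not given: they have to be found in the camera images.
- housing: Grey bearing housing, fixed to the bench: square flange 124 x 124 x 10 mm, on it a round body 120 mm in diameter, top face 45 mm above the bench. Origin at the centre of its underside, z up. The removal slot runs along its -x axis from the outer side (60 mm from the centre) in to 18 mm from the centre, passing beneath the ring.
- slot (a point): Middle of the slot's outer mouth: 60 mm from the housing's centre along its -x axis, 31.5 mm above the bench, midway between slot floor (25 mm) and ring underside (38 mm). The slot is 16 mm wide and open at its outer end and its top. Axes as the housing's.
- housing_top (a point): Centre of the housing's top face, 45 mm above the bench, axes as the housing's. The ring lies in a recess 88 mm in diameter, 7 mm deep, with 2 mm play all round, so fingers cannot pinch it there. In the middle of the recess a shaft end 26 mm in diameter reaches flush with the top face.
- ring: Loose rigid split ring of bright steel, about 90 g: outside diameter 84, inside 66 (wall 9 wide), 6 mm thick. Origin at the centre of its underside, z up; gap 18 mm wide on its own -x axis. It starts flat in the housing's recess, top 1 mm below the housing's top face, held by its weight alone. The end on the +y side of the gap lies over the slot; dark dots mark both ends.
- ring_end (a point): On the ring's underside, mid-wall, 37.5 mm from its centre, at (-34.3, 15.3, 0) mm in its frame; over the slot at the start. With this end raised some 14 mm, drawn 12 mm outwards along the slot by the pick's lip and let down, the ring stays propped on the recess's edge, about 8 degrees tilted, this side about 5 mm above the top face, where fingers can take its wall.
- pick: Loose hook pick, about 110 g, on its flat underside. Origin on the underside below the handle's middle; x to the tip, z up. Orange handle 70 long (x -35 to 35), 18 wide, 24 mm high, gripped across its width. Steel blade 7 wide, 4 mm thick, level with the underside, out to x = 105 mm; its last 3 mm turn up into a lip 7 mm high over the underside (3 mm over the blade).
- pick_tip (a point): The top of the pick's upturned lip, at x = 105 mm, 7 mm above the pick's underside. Axes as the pick's.
- stand: Raised parts stand, fixed to the bench: blue base plate 110 x 90 x 8 mm, on it two level aluminium rails along its x axis, each 104 mm long, 10 mm wide, at y = +25 and -25 mm (40 mm free between them), tops 50 mm above the bench. Origin at the centre of its underside, z up.
- stand_top (a point): The point midway between the rails, at the height of their tops, 50 mm above the bench. Axes as the stand's.
- pipe_offcut: Bystander: short brown pipe offcut, 48 mm across, 30 mm high, standing on the bench. Origin at the centre of its underside.
- tube_offcut: Bystander: dark square tube offcut, 30 x 90 x 30 mm, lying on the bench. Origin at the centre of its underside.
- bolt: Bystander: dark bolt, 19 x 77 x 17 mm, lying on the bench. Origin at the centre of its underside.
Mind the look-alikes: they are no part of the job. There is more than one size of the pick; the job needs the larger.

How it is judged:
By the outcome, as a careful person would: the job done as asked, in the order asked, and still so for the second after the job is handed in, with the robot touching nothing.
It also fails if it takes over 69 s, if anything falls off the work surface, if the arm or the gripper's body presses on something with over 40 N, if the wrist force passes 120 N, or if a joint passes its speed limit or range.

## Working session

There is one attempt and no reset: what is moved stays moved. The work goes in short steps, each a Python script; the robot and the scene stay as the last script left them, time stands still between calls to the robot, and variables do not carry over. Pictures are saved under pics/ and viewed, about 8 in all and at most 12, crops included, and the job is handed in when it is done.

```bash
mkdir -p pics; cat > h.py <<'E'
import numpy as np, cv2
from cell import env, grab_frame, workorder
from scipy.spatial.transform import Rotation as R
def save(cam,name,crop=None,scale=1):
    f=grab_frame(cam); im=f["frame"][:,:,::-1].copy()
    if crop: u0,v0,u1,v1=crop; im=im[v0:v1,u0:u1]
    if scale!=1: im=cv2.resize(im,None,fx=scale,fy=scale,interpolation=cv2.INTER_CUBIC)
    cv2.imwrite("pics/"+name+".png",im); np.savez("pics/"+name+".npz",**f); return f
def back(f,uv,z):
    uv=np.array(uv,float).reshape(-1,1,2)
    n=cv2.undistortPoints(uv,f["camera_matrix"],f["dist_coeffs"]).reshape(-1,2)
    T=f["camera_from_world"]; Rm=T[:3,:3]; c=-Rm.T@T[:3,3]
    d=np.c_[n,np.ones(len(n))]@Rm
    return c+d*((z-c[2])/d[:,2])[:,None]
def proj(f,P):
    T=f["camera_from_world"]
    return cv2.projectPoints(np.array(P,float).reshape(-1,3),cv2.Rodrigues(T[:3,:3])[0],T[:3,3],f["camera_matrix"],f["dist_coeffs"])[0].reshape(-1,2)
def down(yaw): # tool z down, tool x at angle yaw in world
    return (R.from_euler('z',yaw)*R.from_euler('x',np.pi)).as_quat()
E
python3 - <<'E'
from h import *
for c in ("top","side"):
    f=save(c,c+"0"); T=f["camera_from_world"]; print(c,-T[:3,:3].T@T[:3,3],f["camera_matrix"][0,0])
s=env.get_state();print(s)
E
cd pics; python3 -c "
import cv2
i=cv2.imread('top0.png');cv2.imwrite('top0b.png',cv2.resize(i,(800,600),interpolation=cv2.INTER_CUBIC))"
```

```text
top [0.47661658 0.00906246 0.94312441] 398.48435901210115
side [0.24830413 0.66973146 0.47243241] 384.138598736136
{'clock': 0.1, 'joint_positions': array([-1.29341405e+00,  2.77053413e-01, -2.77728141e-02,  1.26802647e+00,
       -1.77192880e-05,  1.46740015e+00]), 'dq': array([-0.0007461 , -0.00216505,  0.00208666,  0.00112104,  0.0008695 ,
       -0.00073921]), 'effort': array([ 1.71495567e-04, -4.46707177e+01,  2.96129215e+01,  8.47592280e-03,
       -1.20693171e-04,  1.26145366e-06]), 'ee_pos': array([ 0.23206397, -0.57953271,  0.23026003]), 'tcp_rot': array([ 9.81930131e-01,  1.89241012e-01, -9.81584506e-05, -1.02352872e-03]), 'contact_force': array([-0.19148297, -0.18980631,  0.66308423]), 'moment': array([ 0.05729537,  0.02865435, -0.02495758]), 'width': 0.08519951500723602}
```

View pics/top0b.png

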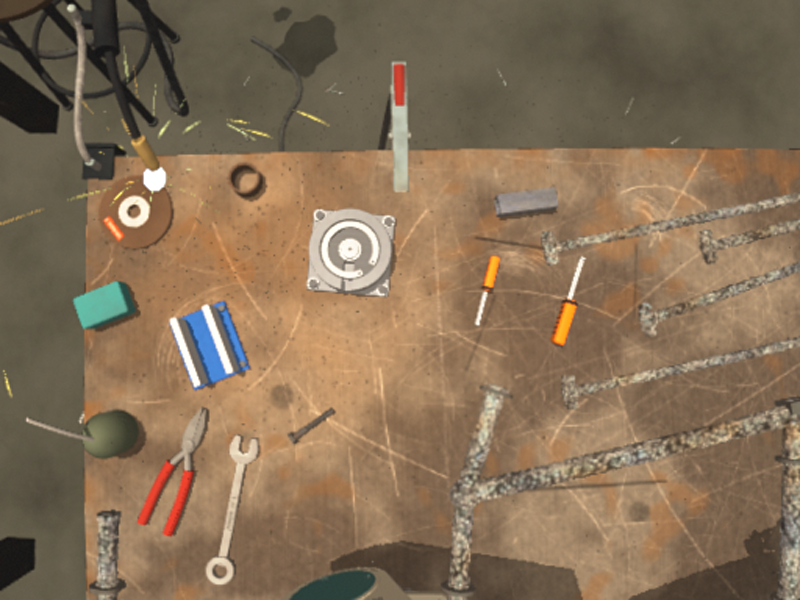

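View pics/side0.png

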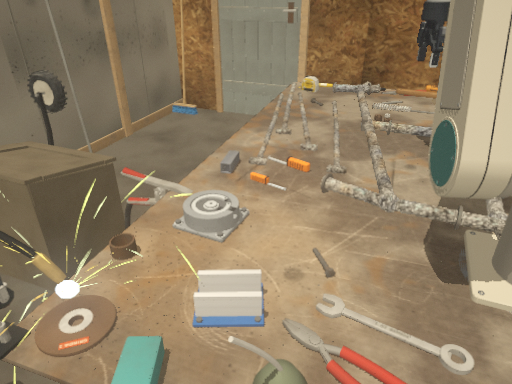

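The top view shows the housing at about (350,250), the larger pick at (572,302) with its tip up at (583,258), the stand at (210,345), and a rusty pipe structure on the right. I need that structure's heights and finer detail.

```bash
cd pics; python3 -c "
import cv2,numpy as np
t=cv2.imread('top0.png');s=cv2.imread('side0.png')
a=cv2.resize(t[90:384,290:512],None,fx=1.8,fy=1.8,interpolation=2)
b=cv2.resize(s[60:240,230:512],None,fx=1.4,fy=1.4,interpolation=2)
c=np.zeros((max(a.shape[0],b.shape[0]),a.shape[1]+b.shape[1],3),np.uint8);c[:a.shape[0],:a.shape[1]]=a;c[:b.shape[0],a.shape[1]:]=b
d=cv2.resize(t[125:200,190:260],None,fx=3.8,fy=3.8,interpolation=2);c[-d.shape[0]:,a.shape[1]:a.shape[1]+d.shape[1]]=d
print(a.shape,b.shape,d.shape);cv2.imwrite('c1.png',c)"
```

```text
(529, 400, 3) (252, 395, 3) (285, 266, 3)
```

View pics/c1.png

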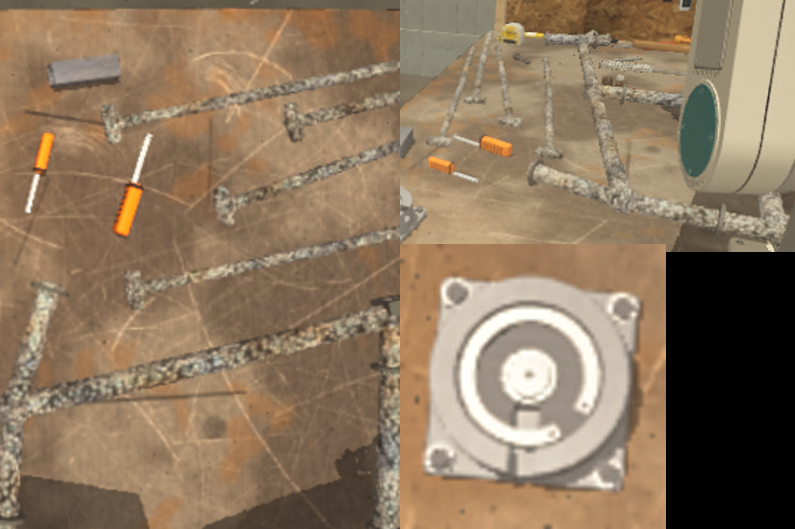

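```bash
python3 - <<'E'
from h import *
from scipy.optimize import least_squares
t=dict(np.load("pics/top0.npz"));s=dict(np.load("pics/side0.npz"))
for n,a,b in [("A",(351,158),(257,160)),("C",(415,204),(307,147)),("D",(365,251),(337,171)),("E",(317,250),(328,185)),("J",(297,317),(387,203))]:
    r=least_squares(lambda p:np.r_[proj(t,p)[0]-a,proj(s,p)[0]-b],[.4,-.2,.02]);print(n,r.x.round(3),r.fun.round(1))
k=0.64
for n,p,z in [("tip",(583,258),.007),("bladebase",(570,303),.004),("handleend",(560,343),.024),("housing",(349.5,251),.045),("standc",(209.5,346),.05)]:
    print(n,back(t,np.array(p)*k,z).round(3))
im=t["frame"];hsv=cv2.cvtColor(im,cv2.COLOR_RGB2HSV)
m=cv2.inRange(hsv,(8,180,150),(22,255,255));n,l,st,c=cv2.connectedComponentsWithStats(m)
for i in range(1,n):
    if st[i,4]>40: print(st[i],cv2.minAreaRect(np.argwhere(l==i)[:,::-1].astype(np.float32)),back(t,c[i],.024))
E
```

```text
A [ 0.623 -0.249  0.015] [ 0.1  0.3 -0.4 -0. ]
C [ 0.518 -0.407  0.009] [-0.1 -0.3  0.4 -0. ]
D [ 0.403 -0.287  0.003] [ 0.1  0.5 -0.5  0. ]
E [ 0.403 -0.169  0.018] [ 0.3  1.1 -1.2  0.1]
J [ 0.256 -0.122  0.026] [-0.2 -1.   1.  -0.1]
tip [[ 0.609 -0.305  0.007]]
bladebase [[ 0.539 -0.286  0.004]]
handleend [[ 0.478 -0.264  0.024]]
housing [[0.606 0.051 0.045]]
standc [[0.464 0.248 0.05 ]]
[309 164  11  20 129] ((314.1764831542969, 173.2941131591797), (6.305926322937012, 19.887920379638672), 14.03624439239502) [[ 0.58364339 -0.15916094  0.024     ]]
[353 193  16  28 236] ((360.1700134277344, 206.71157836914062), (9.084129333496094, 27.25238800048828), 17.52556800842285) [[ 0.50781949 -0.2687463   0.024     ]]
```

```bash
python3 - <<'E'
from h import *
j=env.get_state()["joint_positions"]
env.movel([.232,-.58,.32],velocity=.25)
p=np.radians(-16.5)
def view(P,yaw,n):
    env.goto(P,down(yaw)); env.wait(.2); f=save("wrist",n)
    s=env.get_state();print(n,s["clock"],s["joint_positions"].round(2),s["ee_pos"].round(4))
    return f["frame"]
a=view([.42,-.26,.30],p,"w_pick")
b=view([.50,.06,.30],p,"w_house")
c=view([.40,.22,.30],p,"w_stand")
T=np.zeros((384*2,1024,3),np.uint8);T[:384,:512]=a;T[:384,512:]=b;T[384:,:512]=c
cv2.imwrite("pics/c2.png",cv2.resize(T,(800,600))[:,:,::-1])
E
```

```text
w_pick 2.25 [-0.69  0.01 -0.19  1.37 -0.    2.74] [ 0.4199 -0.2607  0.3   ]
w_house 7.1083 [-0.01  0.03 -0.17  1.37  0.   -2.86] [0.5  0.06 0.3 ]
w_stand 8.1333 [ 0.36 -0.06 -0.26  1.37 -0.   -2.49] [0.4009 0.2191 0.2999]
```

View pics/c2.png

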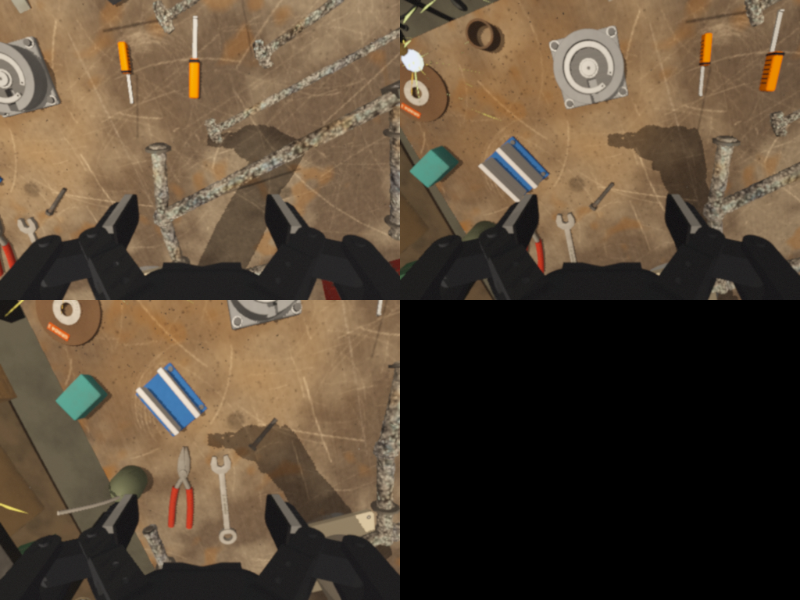

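```bash
cat > fit.py <<'E'
from h import *
from scipy.optimize import least_squares
from scipy.ndimage import map_coordinates
def seg(a,b,n=30): return np.linspace(a,b,n)
def poly(pts,z): pts=[(*p,z) for p in pts]; return np.vstack([seg(np.array(pts[i]),np.array(pts[(i+1)%len(pts)])) for i in range(len(pts))])
def rect(x0,x1,y0,y1,z): return poly([(x0,y0),(x1,y0),(x1,y1),(x0,y1)],z)
def circ(r,z,a0=0,a1=2*np.pi): a=np.linspace(a0,a1,120); return np.c_[r*np.cos(a),r*np.sin(a),0*a+z]
g=np.arcsin(9/37.5); o=np.arctan2(15.3,34.3)
# ring gap axis: at start ring_end (+y side) on housing -x: ring yaw = +o
ends=[np.array([[r*np.cos(a),r*np.sin(a),44] for r in np.linspace(33,42,12)]) for a in (np.pi+o-g,np.pi+o+g)]
M=dict(house=np.vstack([rect(-62,62,-62,62,10),circ(60,45),circ(44,45),circ(42,44,-np.pi+o+g,np.pi+o-g),circ(33,44,-np.pi+o+g,np.pi+o-g),circ(13,45),*ends,
   seg([-60,8,45],[-44,8,45]),seg([-60,-8,45],[-44,-8,45])])/1e3,
 pick=np.vstack([rect(-35,35,-9,9,24),rect(35,105,-3.5,3.5,4)])/1e3,
 stand=np.vstack([rect(-55,55,-45,45,8)]+[rect(-52,52,y-5,y+5,50) for y in(25,-25)])/1e3)
def place(m,p): c,s=np.cos(p[2]),np.sin(p[2]); return np.c_[c*m[:,0]-s*m[:,1]+p[0],s*m[:,0]+c*m[:,1]+p[1],m[:,2]]
def fit(name,imgs,p0,f_scale=1.5):
    D=[]
    for n in imgs:
        f=dict(np.load(f"pics/{n}.npz")); e=cv2.Canny(cv2.GaussianBlur(f["frame"],(3,3),0),40,110)
        D.append((f,cv2.distanceTransform(255-e,cv2.DIST_L2,5)))
    def res(p):
        out=[]
        for f,d in D:
            uv=proj(f,place(M[name],p)); out.append(np.minimum(map_coordinates(d,[uv[:,1],uv[:,0]],order=1,mode='nearest'),6))
        return np.concatenate(out)
    best=min((least_squares(res,np.array(p0)+[dx,dy,da],loss='soft_l1',f_scale=f_scale,x_scale=[.01,.01,.1],diff_step=1e-3) for dx in(-.006,0,.006) for dy in(-.006,0,.006) for da in(-.1,0,.1)),key=lambda r:r.cost)
    return best.x,best.cost,np.mean(res(best.x)),D
def overlay(f,name,p,half,size=390):
    uv=proj(f,place(M[name],p)); c=uv.mean(0); k=size/(2*half)
    A=np.array([[k,0,size/2-k*c[0]],[0,k,size/2-k*c[1]]]); im=cv2.warpAffine(f["frame"],A,(size,size),flags=2)
    for q in uv@A[:,:2].T+A[:,2]: cv2.circle(im,tuple(int(v) for v in q),1,(0,255,0),-1)
    return im
E
python3 - <<'E'
from fit import *
P={};rows=[]
for n,w,p0 in [("house","w_house",(.606,.051,-.05)),("pick","w_pick",(.506,-.274,-.288)),("stand","w_stand",(.464,.248,.25))]:
    for s in (["top0"],[w],["top0",w]):
        p,c,m,D=fit(n,s,p0); print(n,s,p.round(4),c,round(m,2))
    P[n]=p; print(proj(D[0][0],np.r_[p[:2],.04]))
    rows.append(np.vstack([overlay(D[0][0],n,p,32 if n!="stand" else 40,300),overlay(D[1][0],n,p,60,300)]))
cv2.imwrite("pics/c3.png",cv2.resize(np.hstack(rows),(800,533))[:,:,::-1])
E
```

```text
house ['top0'] [ 0.6106  0.0518 -0.0772] 285.27771985530853 0.73
house ['w_house'] [ 0.6093  0.0503 -0.0714] 551.7018189132214 1.01
house ['top0', 'w_house'] [ 0.6096  0.0507 -0.0718] 882.7729702591896 0.92
[[224.03059739 159.42144492]]
pick ['top0'] [ 0.5125 -0.2715 -0.3261] 35.96095052361488 0.42
pick ['w_pick'] [ 0.5117 -0.2741 -0.316 ] 50.86861136555672 0.49
pick ['top0', 'w_pick'] [ 0.5119 -0.2735 -0.3173] 124.08131235837936 0.6
[[364.51743139 204.83456419]]
stand ['top0'] [0.4656 0.2617 0.4013] 39.30875292420387 0.38
stand ['w_stand'] [0.4647 0.2601 0.3971] 32.52980491518974 0.28
stand ['top0', 'w_stand'] [0.465  0.2606 0.3968] 92.84139704704285 0.4
[[129.85160653 220.92365568]]
```

View pics/c3.png

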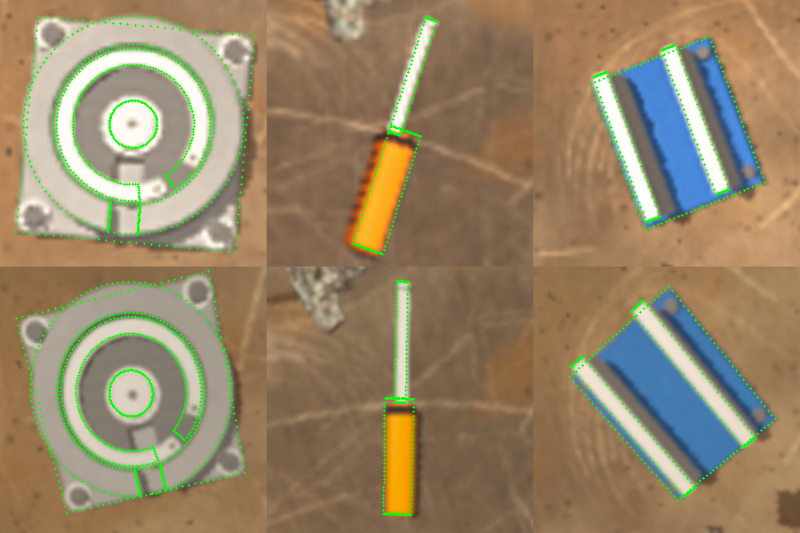

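```bash
python3 - <<'E'
from fit import *
p=[.6096,.0507,-.0718]
for n,pp in (("top0",[.6106,.0518,-.0772]),("w_house",[.6093,.0503,-.0714])):
    f=dict(np.load(f"pics/{n}.npz")); g=cv2.cvtColor(f["frame"],cv2.COLOR_RGB2GRAY).astype(float)
    for r in (37.5,):
        a=np.radians(np.arange(-40,90,4)); m=np.c_[-r*np.cos(a),-r*np.sin(a),0*a+44]/1e3
        uv=proj(f,place(m,pp)); v=map_coordinates(g,[uv[:,1],uv[:,0]],order=1)
        print(n,[(int(round(np.degrees(x))),int(y)) for x,y in zip(a,v)])
    # slot lateral profile at inner slot r=24 floor z=25 and outer r=52
    for r,z in ((26,25),(52,25),(52,45)):
        y=np.arange(-16,17,2.); m=np.c_[0*y-r,y,0*y+z]/1e3; uv=proj(f,place(m,pp)); print(r,z,map_coordinates(g,[uv[:,1],uv[:,0]],order=1).astype(int))
f=dict(np.load("pics/w_house.npz"));cv2.imwrite("pics/c4.png",cv2.resize(f["frame"][25:150,180:305],(600,600),interpolation=2)[:,:,::-1])
E
```

```text
top0 [(-40, 252), (-36, 252), (-32, 252), (-28, 252), (-24, 251), (-20, 252), (-16, 252), (-12, 253), (-8, 253), (-4, 252), (0, 251), (4, 251), (8, 252), (12, 251), (16, 251), (20, 250), (24, 228), (28, 212), (32, 221), (36, 158), (40, 146), (44, 146), (48, 145), (52, 144), (56, 151), (60, 209), (64, 212), (68, 217), (72, 248), (76, 250), (80, 250), (84, 251), (88, 251)]
26 25 [173 160 152 150 174 197 206 208 208 209 207 153 128 134 146 153 163]
52 25 [215 214 212 211 209 206 206 207 206 186 138 117 144 189 209 213 212]
52 45 [214 212 211 209 206 204 205 207 205 158 127 138 176 207 212 210 210]
w_house [(-40, 208), (-36, 207), (-32, 206), (-28, 207), (-24, 207), (-20, 206), (-16, 206), (-12, 207), (-8, 208), (-4, 207), (0, 206), (4, 206), (8, 206), (12, 205), (16, 205), (20, 203), (24, 169), (28, 158), (32, 167), (36, 122), (40, 119), (44, 118), (48, 119), (52, 118), (56, 119), (60, 160), (64, 163), (68, 170), (72, 203), (76, 204), (80, 204), (84, 205), (88, 206)]
26 25 [119 119 120 122 142 160 163 163 164 164 160 127 100 114 120 119 121]
52 25 [164 164 163 163 161 159 160 159 159 150 119  98 116 151 163 164 163]
52 45 [164 164 163 163 161 160 160 159 157 139 104 103 139 162 164 163 163]
```

View pics/c4.png

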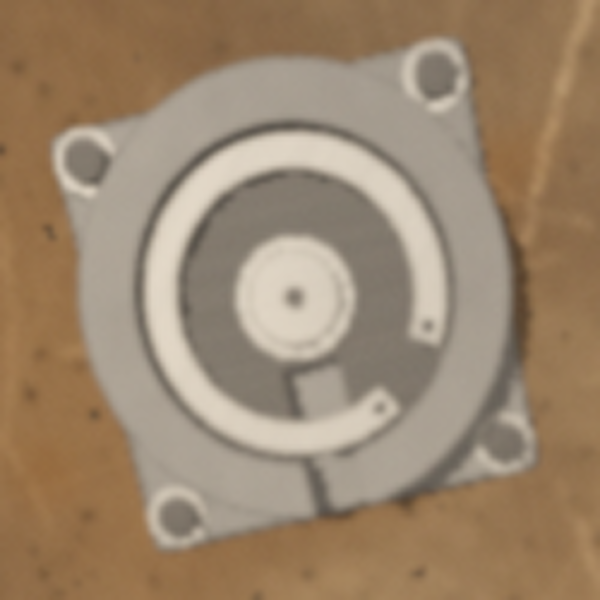

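The slot lies on the housing's -x axis. The ring crosses it fully, and its gap is about 47° off, so the blade will lift the wall next to the end. Next I grip the pick.

```bash
python3 - <<'E'
from h import *
y=np.pi-.3173
env.command_gripper(.05)
env.goto([.5119,-.2735,.12],down(y))
print(env.get_state()["joint_positions"].round(2))
print("g",env.movel([.5119,-.2735,.0035],velocity=.1,guard=15))
env.command_gripper(0.0)
s=env.get_state();print(s["clock"],s["ee_pos"].round(4),s["width"],s["contact_force"].round(1))
env.movel([.5119,-.2735,.14],velocity=.2)
# slot approach
c=np.array([.6096,.0507]);u=-np.array([np.cos(-.0718),np.sin(-.0718)])
P=lambda r,z:np.r_[c+u*(r+.105),z+.0035]   # tip radius r, underside z
env.goto(P(.085,.10),down(np.pi-.0718)); 
env.movel(P(.085,.028),velocity=.12); env.wait(.2)
s=env.get_state();print(s["clock"],s["ee_pos"].round(4),P(.085,.028),s["width"],s["joint_positions"].round(2))
a=save("side","s1")["frame"][150:260,150:270]; b=save("top","t1")["frame"][120:230,170:290]
cv2.imwrite("pics/c5.png",cv2.resize(np.hstack([a,b]),None,fx=3.3,fy=3.3,interpolation=2)[:,:,::-1])
E
```

```text
[-0.6   0.28 -0.27  1.02  0.   -0.29]
g False
12.225 [ 0.5125 -0.2739  0.0043] 0.01673264487014257 [0.1 0.4 3.3]
15.3333 [0.4211 0.0643 0.0324] [0.42008954 0.06433028 0.0315    ] 0.01685636242848285 [-0.    0.14 -0.68  0.75 -0.    0.07]
```

View pics/c5.png

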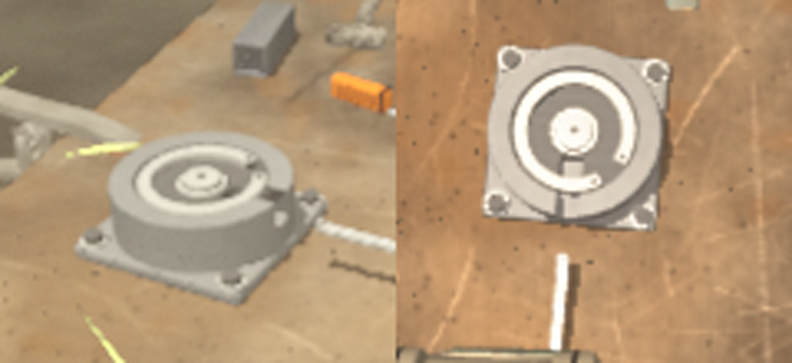

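The blade is held straight and points at the slot, with its tip at about pixel (220,197) in the full top image. I check that number, then insert.

```bash
cat > ins.py <<'E'
from h import *
c=np.array([.6096,.0507]);yh=-.0718;u=-np.array([np.cos(yh),np.sin(yh)])
P=lambda r,z:np.r_[c+u*(r+.105),z+.0035]
def st(l): s=env.get_state();print(l,round(s["clock"],2),s["ee_pos"].round(4),s["contact_force"].round(2),round(s["width"],4))
E
python3 - <<'E'
from ins import *
f=dict(np.load("pics/t1.npz")); print(back(f,(220,197.3),.033), c+u*.085)
st(0)
print(env.movel(P(.026,.0275),velocity=.06,guard=8)); st("in")
print(env.movel(P(.026,.049),velocity=.04,guard=15)); env.wait(.2); st("up")
a=save("side","s2")["frame"][150:260,150:270]; b=save("top","t2")["frame"][120:230,170:290]
cv2.imwrite("pics/c6.png",cv2.resize(np.hstack([a,b]),None,fx=3.3,fy=3.3,interpolation=2)[:,:,::-1])
E
```

```text
[[0.52315207 0.05813173 0.033     ]] [0.524819   0.05679776]
0 15.43 [0.4207 0.0643 0.0321] [ 0.32  0.03 -1.18] 0.0166
False
in 16.57 [0.4782 0.0601 0.0308] [ 0.29 -0.23 -1.  ] 0.0167
False
up 17.45 [0.4788 0.0601 0.0522] [ 0.95 -0.82 -1.86] 0.0168
```

View pics/c6.png

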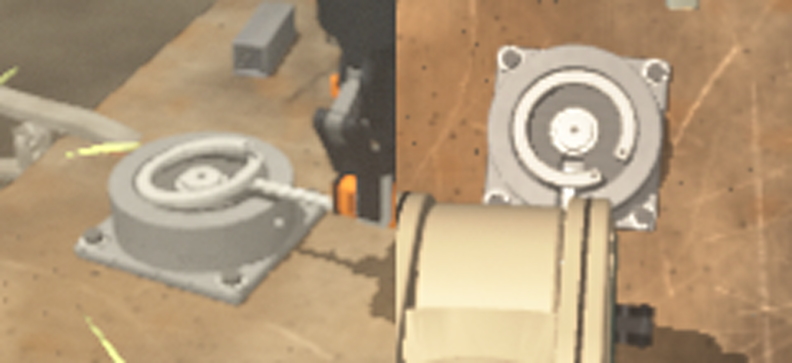

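The ring end is lifted onto the blade, well above the housing in the side view. Next I draw it outwards and let it down.

```bash
python3 - <<'E'
from ins import *
print(env.movel(P(.0425,.049),velocity=.04,guard=15)); st("out")
print(env.movel(P(.0425,.0275),velocity=.04,guard=15)); env.wait(.2); st("down")
a=save("side","s3")["frame"][150:260,150:270]; b=save("top","t3")["frame"][120:230,170:290]
cv2.imwrite("pics/c7.png",cv2.resize(np.hstack([a,b]),None,fx=3.3,fy=3.3,interpolation=2)[:,:,::-1])
E
```

```text
False
out 18.11 [0.4619 0.0613 0.0525] [ 0.27 -0.06 -1.78] 0.0165
False
down 19.0 [0.4628 0.0613 0.0313] [-0.04 -0.38 -1.32] 0.0167
```

View pics/c7.png

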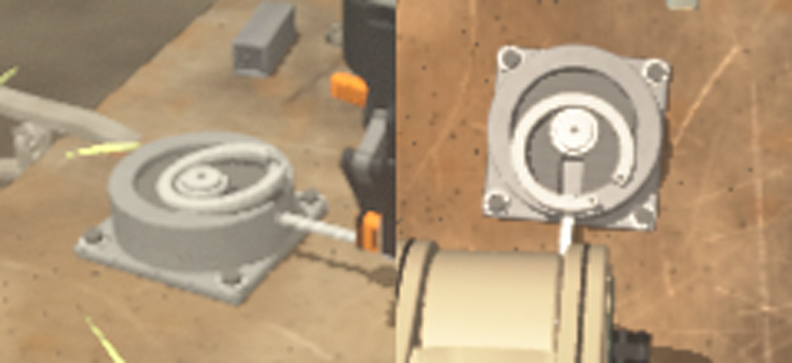

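The ring is propped on the edge of the recess, with its slot side up. Next I withdraw, lay the pick on the open bench and measure the ring.

```bash
python3 - <<'E'
from ins import *
print(env.movel(P(.075,.0275),velocity=.07,guard=8)); st("w")
env.movel(P(.080,.09),velocity=.2)
q=down(np.pi)
env.goto([.43,-.06,.05],q)
print(env.movel([.43,-.06,.003],velocity=.06,guard=6)); st("pl")
env.command_gripper(.045)
env.movel([.43,-.06,.15],velocity=.2); st("rel")
env.goto([.60,-.08,.26],down(np.pi/2)); env.wait(.2); st("v")
s=save("side","s4");t=save("top","t4");w=save("wrist","w4")
a=cv2.resize(s["frame"][150:260,150:270],(400,366),interpolation=2)
b=cv2.resize(t["frame"][120:230,170:290],(400,366),interpolation=2)
cv2.imwrite("pics/c8.png",cv2.resize(np.vstack([np.hstack([a,b]),np.hstack([cv2.resize(w["frame"],(400,300)),cv2.resize(t["frame"],(400,300))])]),(720,600))[:,:,::-1])
E
```

```text
False
w 19.72 [0.4301 0.0637 0.0311] [ 0.51  0.26 -0.54] 0.0166
True
pl 21.5 [ 0.429  -0.0595  0.0043] [-0.97  0.95  4.82] 0.016
rel 22.77 [ 0.4291 -0.0597  0.149 ] [ 0.83  0.33 -0.33] 0.045
v 24.41 [ 0.5995 -0.0799  0.2597] [0.68 0.82 0.03] 0.0449
```

View pics/c8.png

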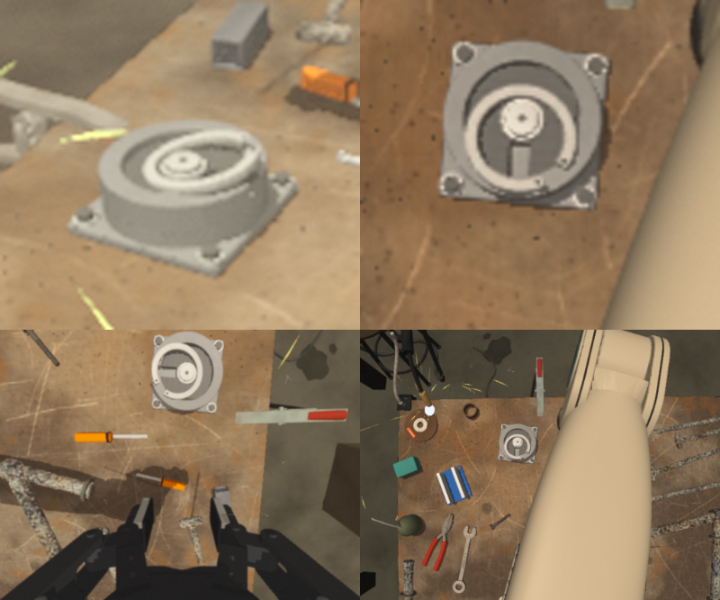

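```bash
python3 - <<'E'
from fit import *
g=np.arcsin(9/37.5); A0,A1=-np.pi+g,np.pi-g
top=np.vstack([circ(42,6,A0,A1),circ(33,6,A0,A1)]+[np.array([[r*np.cos(a),r*np.sin(a),6] for r in np.linspace(33,42,15)]) for a in(A0,A1)])/1e3
low=circ(42,0,A0,A1)/1e3
def T(m,p): # x,y,yaw,tx,ty ; lowest point at z=.038
    Rm=R.from_rotvec([p[3],p[4],0])*R.from_euler('z',p[2]); return Rm.apply(m)+[p[0],p[1],.038+.042*np.hypot(p[3],p[4])]
def run(imgs):
    D=[]
    for n in imgs:
        f=dict(np.load(f"pics/{n}.npz")); e=cv2.Canny(cv2.GaussianBlur(f["frame"],(3,3),0),30,90); D.append((f,cv2.distanceTransform(255-e,cv2.DIST_L2,5)))
    def res(p):
        o=[]
        for f,d in D:
            uv=proj(f,T(top,p)); o.append(np.minimum(map_coordinates(d,[uv[:,1],uv[:,0]],order=1),6))
        return np.concatenate(o)
    b=min((least_squares(lambda p:np.r_[res(p),(p[3]-.0)*10,(p[4]-.14)*10],[.597+dx,.052+dy,-.0718+.82+da,0,.12],loss='soft_l1',f_scale=1.,x_scale=[.01,.01,.1,.1,.1],diff_step=1e-3) for dx in(-.005,0,.005) for dy in(-.005,0,.005) for da in (-.25,-.1,0,.1,.25)),key=lambda r:r.cost)
    print(imgs,b.x.round(4),round(b.cost,1),res(b.x).mean().round(2)); return b.x,D
for I in (["t4"],["w4"],["s4"],["t4","w4"]): run(I)
p,D=run(["t4","w4","s4"]); np.save("ring.npy",p)
rows=[]
for f,_ in D:
    uv=proj(f,T(np.vstack([top,low]),p)); c=uv.mean(0);k=6.;S=266
    A=np.array([[k,0,S/2-k*c[0]],[0,k,S/2-k*c[1]]]) if 1 else 0
    k2=S/70; A=np.array([[k2,0,S/2-k2*c[0]],[0,k2,S/2-k2*c[1]]])
    im=cv2.warpAffine(f["frame"],A,(S,S),flags=2); im0=im.copy()
    for q in uv@A[:,:2].T+A[:,2]: cv2.circle(im,tuple(int(round(v)) for v in q),0,(0,255,0),-1)
    rows.append(np.vstack([im,im0]))
cv2.imwrite("pics/c9.png",np.hstack(rows)[:,:,::-1])
for a in (0,):
    for r in (33,42):
        for phi in np.radians([-60,-30,0,30]): # angle from housing -x
            pass
hs=[.6096,.0507,-.0718]
for d in range(-60,61,20):
    ang=np.pi+hs[2]+np.radians(d)-p[2]; q=T(np.array([[.0375*np.cos(ang),.0375*np.sin(ang),0]]),p)[0]
    print(d,q.round(4),"r",np.hypot(*(q[:2]-hs[:2])).round(4))
E
```

```text
['t4'] [ 0.594   0.0521  0.6076 -0.0421  0.1933] 21.0 0.32
['w4'] [ 0.5927  0.0508  0.7304 -0.0293  0.1576] 22.5 0.32
['s4'] [0.5904 0.0579 0.994  0.0882 0.1418] 50.8 0.56
['t4', 'w4'] [ 0.593   0.0511  0.7251 -0.0226  0.1519] 74.5 0.44
['t4', 'w4', 's4'] [ 0.593   0.0512  0.7227 -0.0192  0.1346] 134.9 0.49
-60 [0.5767 0.0849 0.0453] r 0.0475
-40 [0.5662 0.0773 0.0468] r 0.0509
-20 [0.559  0.0665 0.048 ] r 0.053
0 [0.5559 0.0539 0.0487] r 0.0538
20 [0.5572 0.041  0.0487] r 0.0533
40 [0.5629 0.0292 0.0482] r 0.0514
60 [0.5722 0.0202 0.0471] r 0.0483
```

View pics/c9.png

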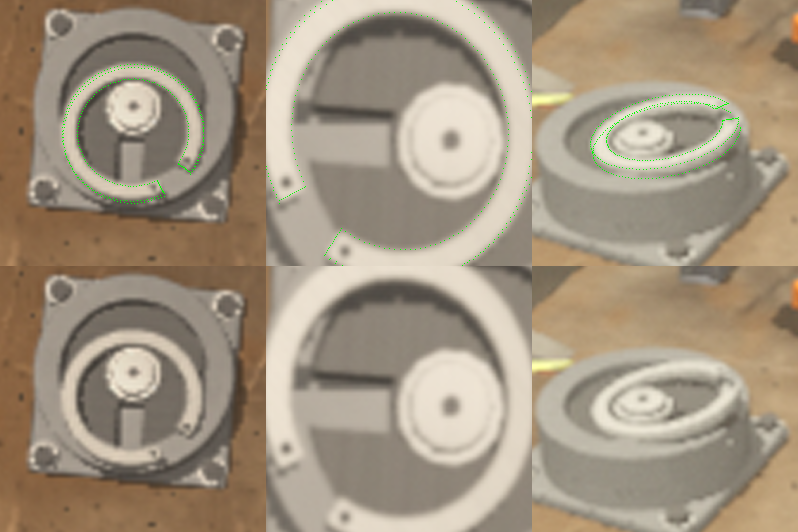

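Ring centre is at (0.593, 0.051) with a 7.8° tilt, as the task predicts. I grasp its wall on the slot side with the tool tilted to match, lift, level out, and re-measure.

```bash
python3 - <<'E'
from ins import *
p=np.load("ring.npy"); Rt=R.from_rotvec([p[3],p[4],0]); n=Rt.apply([0,0,1])
ang=np.pi+yh; C=np.array([p[0],p[1],.038+.042*np.hypot(p[3],p[4])])
G=C+Rt.apply([.037*np.cos(ang),.037*np.sin(ang),0])-n*.001
q=(Rt*R.from_quat(down(ang-np.pi/2))).as_quat()
print("G",G.round(4))
env.command_gripper(.032)
env.goto(G+n*.07,q); st("pre")
print(env.movel(G+n*.02,velocity=.12,guard=8), env.movel(G,velocity=.04,guard=8)); st("at")
env.command_gripper(0.); st("grip")
T0=env.get_state()["ee_pos"]
env.movel(T0+[0,0,.06],velocity=.08); st("lift")
env.movel(np.r_[T0[:2]-[.02,0],.14],down(ang-np.pi/2),velocity=.15); env.wait(.2); st("level")
print(env.get_state()["joint_positions"].round(2))
s=save("side","s5");t=save("top","t5")
uv=proj(s,env.get_state()["ee_pos"])[0].astype(int);uv2=proj(t,env.get_state()["ee_pos"])[0].astype(int);print(uv,uv2)
cr=lambda f,u:cv2.resize(cv2.copyMakeBorder(f["frame"],80,80,80,80,0)[u[1]+20:u[1]+140,u[0]+20:u[0]+140],(390,390),interpolation=2)
cv2.imwrite("pics/c10.png",np.hstack([cr(s,uv),cr(t,uv2)])[:,:,::-1])
E
```

```text
G [0.5562 0.0539 0.0476]
pre 25.66 [0.5669 0.0547 0.118 ] [ 0.06 -0.07  0.51] 0.0315
False False
at 26.88 [0.5561 0.0539 0.0474] [-0.07  0.94  0.39] 0.0318
grip 27.23 [0.5565 0.0539 0.0478] [-0.28 -0.2   0.4 ] 0.0071
lift 28.12 [0.5561 0.0539 0.1075] [-0.25 -0.86 -1.27] 0.0074
level 28.73 [0.5368 0.0538 0.139 ] [-0.62 -0.27 -1.62] 0.0071
[-0.02  0.19 -0.33  1.04 -0.    1.62]
[239 169] [219 187]
```

```bash
cat > rf.py <<'E'
from fit import *
g=np.arcsin(9/37.5); A0,A1=-np.pi+g,np.pi-g
top=np.vstack([circ(42,6,A0,A1),circ(33,6,A0,A1)]+[np.array([[r*np.cos(a),r*np.sin(a),6] for r in np.linspace(33,42,15)]) for a in(A0,A1)])/1e3
def T(m,p): return (R.from_rotvec([p[4],p[5],0])*R.from_euler('z',p[3])).apply(m)+p[:3]
def ringfit(imgs,p0,w=(300,300,500,8,20,20)):
    p0=np.array(p0,float);D=[]
    for n in imgs:
        f=dict(np.load(f"pics/{n}.npz")); e=cv2.Canny(cv2.GaussianBlur(f["frame"],(3,3),0),30,90); D.append((f,cv2.distanceTransform(255-e,cv2.DIST_L2,5)))
    def res(p):
        o=[]
        for f,d in D:
            uv=proj(f,T(top,p)); o.append(np.minimum(map_coordinates(d,[uv[:,1],uv[:,0]],order=1,mode='nearest'),4))
        return np.concatenate(o)
    b=min((least_squares(lambda p:np.r_[res(p),(p-p0)*w],p0+[dx,dy,0,da,0,0],loss='soft_l1',x_scale=[.01,.01,.01,.1,.1,.1],diff_step=1e-3) for dx in(-.004,0,.004) for dy in(-.004,0,.004) for da in(-.1,0,.1)),key=lambda r:r.cost)
    print(imgs,b.x.round(4),round(b.cost,1),res(b.x).mean().round(2)); return b.x
E
python3 - <<'E'
from rf import *
a=np.pi-.0718; p0=[.5368-.037*np.cos(a),.0538-.037*np.sin(a),.140,.7227,0,0]; print(p0)
for I in (["t5"],["s5"],["t5","s5"]): ringfit(I,p0)
E
```

```text
[np.float64(0.5737046690250633), np.float64(0.051145681980143465), 0.14, 0.7227, 0, 0]
['t5'] [ 0.5753  0.0298  0.1395  0.7217 -0.9427  0.4786] 182.9 1.08
['s5'] [ 0.5764  0.046   0.1397  0.7546 -0.0198  0.1348] 78.5 0.69
['t5', 's5'] [ 0.5754  0.0466  0.1405  0.6337 -0.033   0.145 ] 437.0 1.33
```

View pics/c10.png

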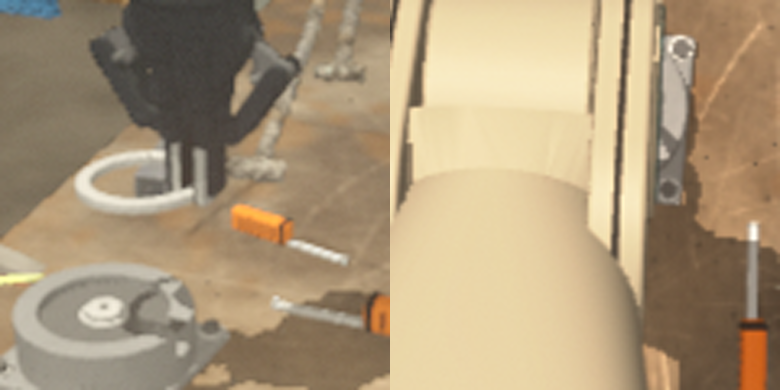

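That was the 12th and last picture: the ring is held by its wall, away from the housing. From here I check by numbers. The side fit says it is still tilted, so I check the tool orientation.

```bash
python3 - <<'E'
from rf import *
s=env.get_state(); M=R.from_quat(s["tcp_rot"]).as_matrix(); print("toolz",M[:,2].round(4),"x",M[:,0].round(3))
p0=[.5737,.0511,.140,.7227,0,0]
for t in (-.1,0,.07,.14,.2):
    q=list(p0);q[5]=t; q[2]=.140-.037*t; ringfit(["s5"],q,(200,200,300,8,20,60))
f=save("wrist","w5")
ringfit(["w5"],p0)
E
```

```text
toolz [-0.0016 -0.     -1.    ] x [ 0.072  0.997 -0.   ]
['s5'] [0.5813 0.0393 0.1321 0.8596 0.1236 0.0289] 87.0 0.68
['s5'] [0.5841 0.0343 0.1293 0.7975 0.1203 0.0269] 81.6 0.67
['s5'] [0.5805 0.0404 0.1327 0.8621 0.1135 0.0641] 77.6 0.69
['s5'] [ 0.5821  0.0354  0.1341  0.7884 -0.0253  0.1303] 78.2 0.67
['s5'] [ 0.5788  0.0414  0.1372  0.7988 -0.0224  0.1363] 80.2 0.68
['w5'] [0.574  0.0506 0.1398 0.6122 0.0371 0.0248] 277.9 1.48
```

```bash
python3 - <<'E'
from rf import *
f=dict(np.load("pics/s5.npz")); o=np.array([239-60,169-60])
al=np.vstack([circ(42,6),circ(42,0)])/1e3; inn=circ(33,6)/1e3
G=np.array([.5368,.0538,.139])
for ty in (-.07,0,.07,.14):
  for dz in (.001,):
    C=np.array([.5737,.0511,0]); C[0]=G[0]+.037*np.cos(ty); C[2]=.139+dz-.037*np.sin(ty)
    q=np.r_[C,.7227,0,ty]
    a=(proj(f,T(al,q))-o)*3.25; i=(proj(f,T(inn,q))-o)*3.25
    print(ty,"out min",a.min(0).round(0),"max",a.max(0).round(0),"left pt y",a[a[:,0].argmin(),1].round(0),"top at x",a[a[:,1].argmin(),0].round(),"bot at x",a[a[:,1].argmax(),0].round(),"inner",i.min(0).round(),i.max(0).round())
# bright-pixel columns in the crop
g=cv2.cvtColor(f["frame"],cv2.COLOR_RGB2HSV); m=((g[:,:,2]>150)&(g[:,:,1]<45)).astype(int)
for v in range(152,178): print(v,round((v-o[1]+.5)*3.25),''.join('#' if x else '.' for x in m[v,198:250]))
E
```

```text
-0.07 out min [ 73. 141.] max [211. 212.] left pt y 171.0 top at x 140.0 bot at x 147.0 inner [ 88. 147.] [196. 196.]
0 out min [ 73. 147.] max [210. 214.] left pt y 178.0 top at x 146.0 bot at x 135.0 inner [ 88. 152.] [195. 198.]
0.07 out min [ 73. 152.] max [210. 217.] left pt y 186.0 top at x 156.0 bot at x 128.0 inner [ 88. 157.] [195. 201.]
0.14 out min [ 74. 156.] max [210. 220.] left pt y 194.0 top at x 166.0 bot at x 118.0 inner [ 89. 161.] [194. 204.]
152 141 ..............................#.....................
153 145 ..............................#.....................
154 148 .............................##...#.................
155 151 ........................########..##......#.........
156 154 ..................##############..##.....###........
157 158 ..............##################..##.....###........
158 161 ...........#####################..##......##........
159 164 .........######################...##.....###........
160 167 .......###########......########..##......##........
161 171 ......#########.........########..##.....###........
162 174 .....########...
[... 251 characters left out ...]
...........###....###........
167 190 ....#######.......................##########........
168 193 .....########...................############........
169 197 .....#############.......###################........
170 200 ......##################################.####.......
171 203 .......################################...###.......
172 206 .........###########################................
173 210 ............##################......................
174 213 .................########...........................
175 216 ....................................................
176 219 ....................................................
177 223 ....................................................
```

The ring is level within about 2–3°: its leftmost point, bottom and top match the level-to-0.05 rad prediction. Placing it.

```bash
python3 - <<'E'
from ins import *
S=np.array([.465,.2606]);a=.3968+np.pi
xy=S+.037*np.array([np.cos(a),np.sin(a)]); q=down(a-np.pi/2)
env.goto(np.r_[xy,.12],q); st("over"); print(env.get_state()["joint_positions"].round(2))
env.movel(np.r_[xy,.058],velocity=.08); env.wait(.2); st("near")
print(env.movel(np.r_[xy,.0485],velocity=.02,guard=3)); st("touch")
env.command_gripper(.03); st("rel")
env.movel(np.r_[xy,.13],velocity=.15)
env.goto([.50,-.05,.30],down(np.pi/2)); env.wait(.3); st("away")
save("top","t6");save("side","s6")
E
python3 - <<'E'
import sys; sys.path.insert(0,'.')
import os; os.chdir('.')
from rf import *
yaw=.7227+.3968+.0718
p0=[.465,.2606,.05,yaw,0,0]
for I in (["t6"],["s6"],["t6","s6"]): ringfit(I,p0,(50,50,500,4,60,60)); ringfit(I,p0,(50,50,500,4,10,10))
f=dict(np.load("pics/s6.npz"));d=proj(f,[.465,.2606,.055])[0].astype(int)
g=f["frame"][d[1]-28:d[1]+28:2,d[0]-48:d[0]+48].mean(2)
for r in g: print(''.join(" .:-=+*#%@"[int(v/25.6)] for v in r))
E
```

```text
over 29.76 [0.4318 0.246  0.1202] [-0.68 -0.06 -0.56] 0.0073
[ 0.39  0.14 -0.45  0.98 -0.    1.56]
near 30.88 [0.4314 0.2466 0.0586] [ 0.27  0.3  -0.96] 0.0074
False
touch 31.51 [0.4309 0.2463 0.0485] [-0.72  0.04  0.35] 0.0074
rel 31.86 [0.4309 0.2463 0.0486] [-0.13  0.23  0.25] 0.0301
away 34.16 [ 0.4998 -0.0493  0.2995] [-0.63  1.1  -0.27] 0.0298
['t6'] [0.4665 0.2609 0.0509 1.2158 0.022  0.0021] 49.6 0.49
['t6'] [0.4665 0.2611 0.0503 1.2104 0.0629 0.0032] 48.1 0.49
['s6'] [ 0.4648  0.2608  0.0499  1.1554  0.0196 -0.0054] 49.4 0.48
['s6'] [ 0.4647  0.2611  0.0501  1.1527  0.0249 -0.0111] 48.7 0.49
['t6', 's6'] [ 0.4656  0.2607  0.0495  1.1693  0.0283 -0.0114] 116.6 0.56
['t6', 's6'] [ 0.4657  0.2607  0.0494  1.185   0.0372 -0.021 ] 115.0 0.56
#*+++++++++++++++++++++++++++++++++++++++++**************#**************************************
+**+++++++++++++++++++++++++++++++++++++++*****************###**********************************
++#%#+++++++++++++++++++++++++++++++++++++**********************##******************************
+++*%%*++++++++++++++++++++++++++++++****************
[... 1671 characters left out ...]
*******+=====+*******
++++****++++***#%%%%%%%%%%##%%%%%%%%%%%%%%%%%%%%%%%%%%%%%%%%%%%%%%%%#**#%@@@@@@@@@%+===+********
+++++**++++****%@@@@@@@@@@%%###%%%%%%%%%%%%%@@@@@@@%%%%%%%%%%%%%%#***#@@@@@@@@@@@@%++***********
+++++****+****#%@@@@@@@@@%%@%%#*##%%%%%%%%%%%%%%%%%%%%%%%%%%##*****#%%%%%%%%%%%%%%#++***********
++++*++++++**+*##########################%%%%%%%%%%%%###***********###############*+++**********
++++***+++++++*##################*****########*********************###############*+++**********
++++++*++++++++###############################*##*###***************##############*+++**++******
+=++++*+++***++##########################*##*####********#****##***###############*+++**********
```

```bash
python3 - <<'E'
from h import *
a=dict(np.load("pics/top0.npz"))["frame"].astype(int);f=grab_frame("top");b=f["frame"].astype(int)
for n,(x,y) in dict(pipe=(157,116),tube=(337,130),bolt=(200,272)).items():
    s=np.s_[y-22:y+22,x-22:x+22]; print(n,np.abs(a[s]-b[s]).mean().round(1))
s=env.get_state();print(s["clock"],s["ee_pos"].round(3)); workorder.close_job()
E
```

```text
pipe 23.8
tube 45.5
bolt 27.1
34.3083 [ 0.5  -0.05  0.3 ]
the job is handed in; nothing more can be done
```

```bash
python3 - <<'E'
from h import *
L=lambda n:cv2.cvtColor(dict(np.load(f"pics/{n}.npz"))["frame"],cv2.COLOR_RGB2GRAY)
a,b,c=L("top0"),L("t6"),L("t3")
for n,(x,y) in dict(pipe=(157,116),tube=(337,130),bolt=(200,272),plainbench=(290,300),spanner=(150,330)).items():
    for m,i in(("t6",b),("t3",c)):
        r=cv2.matchTemplate(i[y-34:y+34,x-34:x+34],a[y-22:y+22,x-22:x+22],cv2.TM_CCOEFF_NORMED); _,v,_,l=cv2.minMaxLoc(r)
        print(n,m,round(v,2),"shift",l[0]-12,l[1]-12,"means",a[y-22:y+22,x-22:x+22].mean().round(),i[y-22:y+22,x-22:x+22].mean().round())
E
```

```text
pipe t6 1.0 shift 0 0 means 130.0 105.0
pipe t3 1.0 shift 0 0 means 130.0 130.0
tube t6 -0.26 shift -8 12 means 131.0 172.0
tube t3 1.0 shift 0 0 means 131.0 131.0
bolt t6 1.0 shift 0 0 means 152.0 124.0
bolt t3 0.12 shift -12 5 means 152.0 198.0
plainbench t6 0.35 shift -12 3 means 120.0 202.0
plainbench t3 0.82 shift 0 0 means 120.0 103.0
spanner t6 1.0 shift 0 0 means 134.0 109.0
spanner t3 -0.04 shift -9 8 means 134.0 196.0
```

The job is done and handed in at 34.3 s on the robot's clock, against the 69 s limit. I slid the larger pick through the slot, lifted the ring's slot side about 14 mm and drew it out until it propped on the recess edge. Then I laid the pick on open bench at about (0.43, -0.06). I gripped the propped ring by its wall, with the tool tilted to match, and released it on the stand's rails.

**Last checks:**
- **Ring on the stand:** camera fits put its centre within about 1.5 mm of the stand's centre, at rail height. It lies across both rails. The tilt fits scatter between 0.02 and 0.06 rad, which is about what the method can resolve.
- **Forces:** the tool forces I read between moves stayed below about 5 N. The robot ended clear at z = 0.30 m, touching nothing.
- **Pipe offcut and bolt:** a first pixel comparison with the start picture disagreed. Template matching after hand-in showed zero shift, so it was only a brightness change.
- **Tube offcut:** the arm hid it in the final picture. It had not moved in the earlier one, and the arm did not work near it after that.

**Differences from the brief:**
- **Ring position at the start:** the ring's gap was about 47° from the slot, not the 24° implied, so the blade lifted the wall about 23° from the marked end. The end rose with it.
- **Tilt in the grip:** while held, the ring looked about 2–3° off level in the side view.

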